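Unlock the plywood test tote and hold its gate wide

TASK

Someone needs to reach the circuit board in the plywood tote. Turn the black lock key until its white nose faces the yellow dot, then squeeze the red catch fully together and after it the green catch. Then take the blue handle, swing the gate over its ball detent to about a right angle, and finish while still holding it wide open by the handle; leave the cup, screwdriver and glue gun alone.

Things in the scene. Friction and masses are not known exactly. Their poses are not given: they have to be found in the camera images.
- tote: Fixed plywood tote, 310 mm wide, 140 deep, 90 high, open on top behind a 44 mm wide front rail. Origin: table level, in the plane of the front opening (outer side faces at y +145 and -165 mm). x points into the tote, away from the robot; y left; z up. A solid lock post, 83 mm high, stands in front at x -95 to 0, y -160 to -103 mm and carries the key.
- key_grip (a point): Middle of the lock key's black finger grip, on its vertical turning axis, 119 mm above the table. The grip is a bar 40 mm long (this point's x), 14 mm thick (its y), from 97 to 135 mm above the table. The white nose is its -x end. The orange fan plate below (top at 94 mm, reach 42 mm) turns with it and blocks the gate's end until the key is turned.
- key (a joint): Angle of the key, rad, counter-clockwise from above positive. 0: the white nose points straight at the yellow dot. It starts turned counter-clockwise by 1.05 to 1.45, so it must be turned clockwise; range -0.6 to 1.6; stays where it is left (friction 0.06 N m).
- mark (a point): Yellow dot, 12 mm wide, on top of the lock post, 37 mm from the key's axis on the robot's side (tote -x), 84 mm above the table.
- red_grip (a point): Middle between the two upright red tabs of the red catch on the tote's front rail, half-way up, 120 mm above the table. The tabs stand either side of it along this point's y (axes as the tote's): outer faces 48 mm apart, each 8 mm thick, 22 mm wide along x, from 97 to 140 mm above the table; base plate top at 96 mm. Red and green catch may change places; they are 105 mm apart.
- red_squeeze (a joint): How far each red tab has moved inwards, m: 0 latched, 0.014 fully squeezed (stop; outer faces 20 mm apart). The tabs are geared together; about 5 N moves them; they stay where left. Each carries a hook on a low arm, 38 mm forward (tote -x), before a steel lug of the gate; the hooks let the gate pass beyond about 0.010.
- green_grip (a point): As red_grip, for the green catch.
- green_squeeze (a joint): As red_squeeze, for the green catch.
- handle: Blue round handle sleeve, upright on the gate's front on a black bracket; it turns freely about its own upright axis, so the hand need not turn with the gate. Origin on its axis, at table level; z up.
- handle_grip (a point): Gripping point on the blue handle sleeve's axis, 105 mm above the table. It is 18 mm thick from 71 mm (bracket top at 70) to 126 mm above the table, with a 22 mm cap up to 132 mm. It stands 44 mm before the gate leaf, 120 mm along it from the hinge (128 mm from the hinge axis). Its own x and y axes mean nothing (it spins).
- gate_hinge (a point): Point on the gate's vertical hinge axis, at the left end of the opening, 50 mm above the table. The leaf is 218 mm long, 8 mm thick, 80 mm high (lugs to 100 mm) and runs from here to the right (tote -y) when shut. It swings out towards the robot, clockwise from above.
- gate (a joint): Gate angle, rad: 0 shut, grows as it swings out towards the robot (clockwise from above), stop at 1.65. A spring pulls it shut (0.12 N m per rad). A sprung ball in the sill makes it click at 0.6 to 0.8 (some 3 to 5 N at the handle); let go beyond the click, it falls back to rest against the ball at about 0.8, which is not wide.
- paper_cup_rim (a point): Brown paper cup, 76 mm wide, 95 mm high, upright on the table to the left; this is the centre of its mouth. Leave alone.
- screwdriver: Red-handled screwdriver, 200 mm long, lying on the table to the right; origin under its middle, x along it. Leave alone.
- glue_gun: Black and orange glue gun, about 195 mm long and 110 mm wide, 52 mm high, lying on the table to the right; origin under its body's middle. Leave alone.

How it is judged:
On the way, in this order (a step that is already met when the one before it is completed fails the run):
1. the key's white nose faces the yellow dot, within 0.25 rad (value of joint key between -0.25 and 0.25 rad), for 0.2 s.
2. the red catch is squeezed together (value of joint red_squeeze above 0.011 m), for 0.1 s.
3. then the green catch is squeezed together (value of joint green_squeeze above 0.011 m), for 0.1 s.
4. the gate is swung past its detent (value of joint gate above 1.05 rad), for 0.1 s.
At the end, for the whole second after the job is handed in: The fingers still hold the handle (at least 0.7 N), the gate stands still at more than 1.3 rad, the key's nose faces the dot within 0.25 rad, and both catches are squeezed in by at least 11 of their 14 mm (all of step 1 and value of joint gate above 1.3 rad and velocity of joint gate between -0.1 and 0.1 rad/s and contact force between the fingers and handle above 0.7 N and value of joint each of red_squeeze, green_squeeze above 0.011 m); the arm keeps its last pose, push and grip.
It fails at once if a bystander is moved more than 20 mm (distance of any of paper_cup_rim, screwdriver, glue_gun from where it was at the start of the episode above 0.02 m).
It also fails if it takes over 72 s, if anything falls off the work surface, if the arm or the gripper's body presses on something with over 40 N, if the wrist force passes 120 N, or if a joint passes its speed limit or range.

ROBOT

A 7-joint arm with a two-finger parallel gripper is mounted at the origin on the work surface. World frame = base frame: x ahead of the robot, y to its left, z up, the work surface at z = 0. Lengths are in m, angles in rad, forces in N, time in s.
With the tool pointing down it reaches from about 0.425 to 0.925 m from the base axis. Payload 6.8 kg.
Tool frame: the origin (TCP) lies between the finger pads; the fingertips stand r.tip_reach ahead of it and the grasp point (between the pads) lies 11 mm behind it (r.tip_reach is the distance from the TCP to the fingertips, in m); z points along the fingers, y is the direction in which the jaws open and shut (so a half turn about z gives the same grasp; the last joint's range is limited). The gripper opens to 85 mm and grips with 20 to 120 N. Pads are 22 mm wide; open, the fingers measure 114 mm over their backs; the gripper's body (76 mm by 85 mm) begins 54 mm behind the grasp point. The pads swing forward as they close: fully open they stand 13 mm farther back than shut.
Start: joints at [-1.244, 0.477, 0.022, 1.555, -0.011, 1.109, -0.083], TCP at [0.284, 0.612, 0.239] pointing down, gripper open.
Joint ranges: [-2.96, 2.96], [-0.34, 2.1], [-1.41, 1.46], [0.24, 2.44], [-1.37, 4.51], [0.17, 1.92], [-2.96, 2.96]. Speed limits (rad/s): [2.39, 2.39, 3.14, 3.14, 3.14, 3.14, 3.14].

INTERFACE

Orientations are given as a rotation vector (axis times angle).
In Python, from bench import r, eyes, spotter gives the robot as it stands.
- The arm moves only by the tool carry_out, never from a script. Its argument "series" is text: rows parted by semicolons, each of 5 numbers parted by spaces: the shift along the tool's x, y, z in cm, then the turn about the tool's z in rad, then the opening, from 0 (shut) to 1 (fully open). In form: x y z yaw gripper; .... A call has 1 to 8 rows; each row shifts and turns the commanded pose from where the row before left it, along the tool's axes as they then stand; what a row does not reach is not made up. A row lasts 1/8 s, in which the tool goes at most 62.5 mm and 10.7 degrees, less where a joint would pass 70% of its speed; a pose out of reach is approached as far as the arm can. A call with a gripper value outside its range is refused whole. The fingers move at their own pace and stop on an object; "grip_force" is the grip in N (left out, the last holds). Time passes only in rows, so rows that do not move let the fingers close. It gives the time, the measured TCP pose, the force and the opening at its end, in the units of the state.
- r.get_obs(): the state, without advancing time (a new reading comes with each control period).
- eyes.grab_frame(name): name is "side" or "top" or "wrist"; returns a dict with "color" (420x560x3 uint8, blue, green, red), "intrinsics" (3x3 intrinsics, pixels), "R" (3x3) and "t" (3): a world point X has camera coordinates R X + t; the wrist camera has in their place "T_tool_cam" (4x4, takes a point from camera to tool coordinates, whose origin is the TCP and whose axes are the flange's). Camera axes: x right, y down, z forward; pixel columns grow to the right and rows downward; lengths in m; the calibration is good to about 2 mm. The wrist camera is an equidistant fisheye: a pixel r from the principal point sees the ray r / f radians off the axis. A picture is of the moment at which its call begins: read the wrist's pose just before it. There is no depth.
- r.hand_in(): hands the job in, once; it reports no verdict.
Trained networks look in a picture, given as the dict that the camera call returned (one of the last four; its "shot" number tells which), for a name from the list of things; names that differ only in an ending like _2 or _b are one class to them, and where a whole thing is asked for, a point or a joint stands for the part that bears it (a point fixed in the world has none). Each returns a list of dicts, best first, with "confidence" (0 to 1); they miss things now and then, are a little off and sometimes report something else, mostly with a low value. They report only what shows in the picture. A call takes as long as a camera call.
- spotter.search_frame(picture, query): "uv" ([column, row] in pixels, amid what is visible of it).
- spotter.trace(picture, query): "pixels" (420x560 bool, what is visible of it) and "uv" ([column, row] in pixels, amid what is visible of it).
- spotter.mark_of(picture, query): "uv" ([column, row] in pixels: a listed point, or the origin of a listed thing).
The state is a dict: "clock": time; "joints": joint angles; "qvel": joint speeds; "tau": joint torques, N m; "tcp_pos": TCP position; "orientation": TCP orientation; "contact_force": force on the tool from outside, world axes, zero at the start; "moment": the same for the moment, N m; "grip_width": finger opening in m.
Only numpy, scipy, OpenCV 4.12 (cv2) and the standard library are available. Lean on these libraries where they do the work, as an engineer would, in place of code of your own. Each camera call takes 0.05 s, during which the arm holds its last target.

## Working session

There is one attempt and no reset: what is moved stays moved. The work goes in short steps, Python scripts to look and compute and a tool call to move; the robot and the scene stay as the last step left them, time stands still between calls to the robot, and variables do not carry over. Pictures are saved under pics/ and viewed, and the job is handed in when it is done.

Besides the shell and the picture viewer there is one more tool, called after ">>>" by a JSON object that holds its "api" and its "payload". carry_out: Moves the arm, as the interface text tells. Its arguments: {"type":"object","properties":{"series":{"type":"string"},"grip_force":{"type":"number"}},"required":["series"]}

```bash
ls; mkdir -p pics; python3 - <<'E'
from bench import r, eyes, spotter
import cv2
o=r.get_obs(); print(o, r.tip_reach)
for n in ("side","top","wrist"):
    f=eyes.grab_frame(n); cv2.imwrite(f"pics/{n}0.png",f["color"]); print(n,{k:v for k,v in f.items() if k!="color"})
E
```

```text
pics
{'clock': 0.0, 'joints': array([-1.24409056,  0.47780755,  0.02233154,  1.55647827, -0.01151719,
        1.10931186, -0.08311891]), 'qvel': array([-0.00037941,  0.0009544 , -0.00106654, -0.00102277,  0.00016482,
       -0.00128559,  0.00094762]), 'tau': array([ 6.31270268e-04, -5.96454191e+01,  1.60826214e+00, -2.81195873e+01,
        1.25298905e-02,  9.58147575e-03, -1.00258524e-05]), 'tcp_pos': array([0.28408669, 0.61164842, 0.23830923]), 'orientation': array([-6.77558852e-01, -3.06736300e+00,  2.91410059e-03]), 'contact_force': array([-0.80088239,  0.25124509,  0.03971101]), 'moment': array([-0.01094208, -0.04413943,  0.01124667]), 'grip_width': 0.08554429243597335} 0.008
side {'intrinsics': array([[430.54594006,   0.        , 278.12601763],
       [  0.        , 430.54594006, 205.21326577],
       [  0.        ,   0.        ,   1.        ]]), 'R': array([[ 0.88342416, -0.46853175,  0.0063052 ],
       [-0.27380381, -0.52708785, -0.80449355],
       [ 0.38025416,  0.70898265, -0.59392792]]), 't': array([-0.45968752,  0.21635293,  1.03342826]), 'shot': 1}
top {'intrinsics': ar
[... 243 characters left out ...]
 1.14050507e-02, -6.56110647e-02],
       [ 6.56138909e-02, -1.26602705e-04, -9.97845079e-01]]), 't': array([0.03626629, 0.50430835, 1.48490729]), 'shot': 2}
wrist {'intrinsics': array([[325.1922621 ,   0.        , 285.40810149],
       [  0.        , 325.1922621 , 210.45647341],
       [  0.        ,   0.        ,   1.        ]]), 'T_tool_cam': array([[-5.85150443e-04, -9.57618501e-01, -2.88038999e-01,
         7.37361175e-02],
       [ 9.99999822e-01, -5.94657413e-04, -5.44905331e-05,
         7.96354542e-04],
       [-1.19103383e-04, -2.88038980e-01,  9.57618678e-01,
        -1.35883791e-01],
       [ 0.00000000e+00,  0.00000000e+00,  0.00000000e+00,
         1.00000000e+00]]), 'shot': 3}
```

View pics/side0.png

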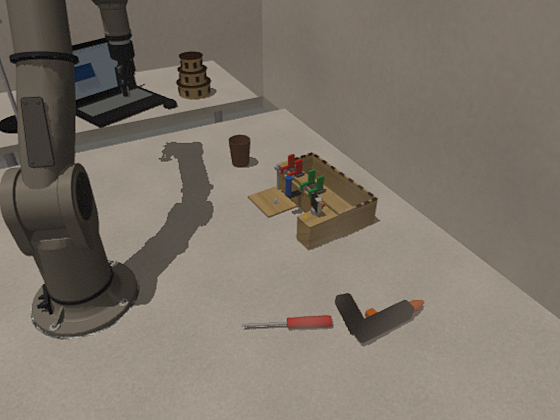

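View pics/top0.png

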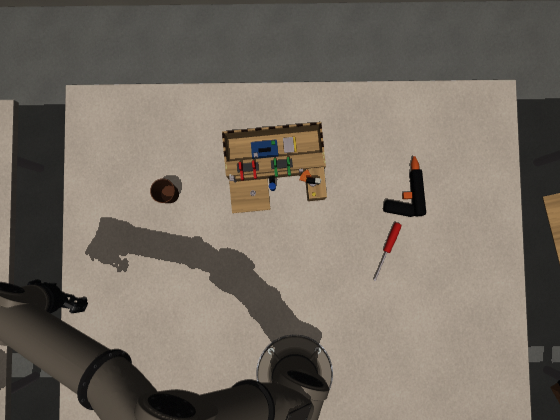

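```bash
cat > h.py <<'E'
import numpy as np, cv2
from bench import r, eyes, spotter
from scipy.spatial.transform import Rotation as Ro
def ray(f,uv):
    K=f["intrinsics"]; uv=np.asarray(uv,float)
    if "T_tool_cam" in f:
        d=np.array([(uv[0]-K[0,2]),(uv[1]-K[1,2])])/K[0,0]; th=np.linalg.norm(d)
        c=np.r_[d/max(th,1e-9)*np.sin(th),np.cos(th)]
        T=f["T_tool_cam"]; Rw=Ro.from_rotvec(f["ori"]).as_matrix()
        return Rw@T[:3,3]+f["pos"], Rw@T[:3,:3]@c
    c=np.linalg.inv(K)@np.r_[uv,1]
    d=f["R"].T@c
    return -f["R"].T@f["t"], d/np.linalg.norm(d)
def atz(f,uv,z):
    o,d=ray(f,uv); return o+d*(z-o[2])/d[2]
def tri(rs):
    A=np.zeros((3,3));b=np.zeros(3)
    for o,d in rs:
        P=np.eye(3)-np.outer(d,d); A+=P;b+=P@o
    x=np.linalg.solve(A,b)
    return x,[np.linalg.norm((np.eye(3)-np.outer(d,d))@(x-o)) for o,d in rs]
def grab(n):
    o=r.get_obs(); f=eyes.grab_frame(n); f["pos"]=o["tcp_pos"]; f["ori"]=o["orientation"]; return f
E
python3 - <<'E'
from h import *
fs=[grab("side"),grab("top")]
Z=dict(key_grip=.119,mark=.084,red_grip=.12,green_grip=.12,handle_grip=.105,gate_hinge=.05,tote=0,paper_cup_rim=.095,screwdriver=0,glue_gun=0)
for q,z in Z.items():
    rs=[]
    for f in fs:
        m=spotter.mark_of(f,q)
        if m: 
            rs.append(ray(f,m[0]["uv"])); print(q,np.round(m[0]["uv"]),round(m[0]["confidence"],2),np.round(atz(f,m[0]["uv"],z),4))
    if len(rs)==2:
        x,e=tri(rs); print("   tri",np.round(x,4),np.round(e,4))
E
```

```text
key_grip [313. 202.] 0.66 [ 0.5904 -0.0642  0.119 ]
key_grip [312. 175.] 0.51 [ 0.6167 -0.0607  0.119 ]
   tri [ 0.6084 -0.0564  0.1097] [0.0108 0.0108]
mark [304. 217.] 0.77 [ 0.5603 -0.0684  0.084 ]
mark [313. 193.] 0.75 [ 0.5663 -0.0643  0.084 ]
   tri [ 0.5653 -0.0638  0.0793] [0.0017 0.0017]
red_grip [296. 162.] 0.84 [0.6546 0.1363 0.12  ]
red_grip [245. 161.] 0.73 [0.6616 0.1434 0.12  ]
   tri [0.6613 0.1446 0.114 ] [0.0015 0.0015]
green_grip [316. 180.] 0.86 [0.6536 0.0242 0.12  ]
green_grip [280. 162.] 0.78 [0.6582 0.0373 0.12  ]
   tri [0.6609 0.0369 0.1103] [0.0011 0.0011]
handle_grip [312. 201.] 0.6 [ 0.6027 -0.0422  0.105 ]
handle_grip [271. 184.] 0.37 [0.5914 0.0637 0.105 ]
   tri [0.6278 0.0503 0.0349] [0.0309 0.0309]
gate_hinge [277. 178.] 0.7 [0.612  0.1811 0.05  ]
gate_hinge [232. 178.] 0.93 [0.6218 0.1884 0.05  ]
   tri [0.6202 0.1904 0.0426] [0.0029 0.0029]
tote [303. 208.] 0.72 [0.638  0.0617 0.    ]
tote [273. 174.] 0.83 [0.6391 0.0596 0.    ]
   tri [0.6381 0.06   0.0012] [0.001 0.001]
paper_cup_rim [276. 173.] 0.64 [0.5866 0.1432 0.095 ]
paper_cup_rim [159. 192.] 0.63 [0.5738 0.4078 0.095 ]
   tri [ 0.6545  0.4201 -0.077 ] [0.0689 0.0689]
screwdriver [290. 327.] 0.81 [ 0.387  -0.3072  0.    ]
screwdriver [385. 247.] 0.59 [ 0.3966 -0.302   0.    ]
   tri [ 0.3936 -0.3025 -0.0088] [0.0033 0.0033]
glue_gun [380. 328.] 0.65 [ 0.5649 -0.4023  0.    ]
glue_gun [415. 195.] 0.72 [ 0.5663 -0.4025  0.    ]
   tri [ 5.658e-01 -4.023e-01 -5.000e-04] [0.0006 0.0006]
```

>>> {"api": "carry_out", "payload": {"series": "-4.3 -3.1 -0.5 0 1;-4.3 -3.1 -0.5 0 1;-4.3 -3.1 -0.5 0 1;-4.3 -3.1 -0.5 0 1;-4.3 -3.1 -0.5 0 1;-4.3 -3.1 -0.5 0 1;-4.3 -3.1 -0.5 0 1;-4.3 -3.1 -0.5 0 1", "grip_force": 30}}

```text
clock: 2.25
tcp_pos: [0.4925, 0.2408, 0.2797]
orientation: [0.677, 3.067, 0.001]
contact_force: [0.2, 0.7, -0.3]
grip_width: 0.0853
```

>>> {"api": "carry_out", "payload": {"series": "-4.3 -3.1 -0.5 0 1;-4.3 -3.1 -0.5 0 1;-4.3 -3.1 -0.5 0 1;-4.3 -3.1 -0.5 0 1;0 0 0 -0.18 1;0 0 0 -0.18 1;0 0 0 -0.07 1;0 0 0 0 1"}}

```text
clock: 3.25
tcp_pos: [0.5956, 0.0574, 0.2994]
orientation: [0.009, 3.141, 0.0]
contact_force: [0.9, -0.0, -0.7]
grip_width: 0.0859
```

```bash
cat > look.py <<'E'
from h import *
import sys
o=r.get_obs(); print(o["clock"],o["tcp_pos"],Ro.from_rotvec(o["orientation"]).as_matrix().round(3).tolist())
Z=dict(key_grip=.119,mark=.084,red_grip=.12,green_grip=.12,handle_grip=.105,gate_hinge=.05,tote=0)
f=grab("wrist"); cv2.imwrite(f"pics/{sys.argv[1]}.png",f["color"])
for q,z in Z.items():
    for m in spotter.mark_of(f,q)[:2]:
        print(q,np.round(m["uv"],1),round(m["confidence"],2),np.round(atz(f,m["uv"],z),4))
E
python3 look.py w1
```

```text
3.25 [0.595606   0.05738962 0.29935852] [[-1.0, 0.006, 0.0], [0.006, 1.0, 0.0], [-0.0, 0.0, -1.0]]
key_grip [171.9 193.4] 0.93 [ 0.5981 -0.0601  0.119 ]
mark [174.3 158.8] 0.93 [ 0.5663 -0.0668  0.084 ]
red_grip [364.9 242.4] 0.64 [0.6533 0.1429 0.12  ]
green_grip [262.6 247.5] 0.66 [0.6577 0.0339 0.12  ]
handle_grip [292.2 176.3] 0.58 [0.5849 0.0654 0.105 ]
gate_hinge [389.4 194.1] 0.64 [0.6174 0.1895 0.05  ]
tote [287.4 195.5] 0.9 [0.6317 0.0609 0.    ]
tote [262.9 249. ] 0.55 [0.7117 0.0248 0.    ]
```

View pics/w1.png

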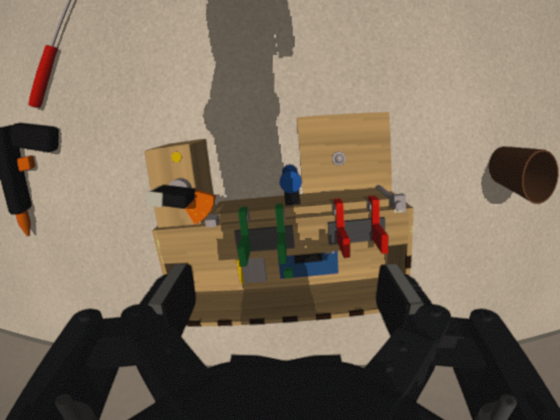

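```bash
cat >> h.py <<'E'
def rect(f,z,x0,x1,y0,y1,s):
    # rows: x from x0 down, cols: y from y0 ; s m/px
    xs=np.arange(x0,x1,s); ys=np.arange(y0,y1,s)
    X=np.stack(np.broadcast_arrays(xs[:,None],ys[None,:],np.array([[z]])),-1)
    Rw=Ro.from_rotvec(f["ori"]).as_matrix(); T=f["T_tool_cam"]
    P=((X-f["pos"])@Rw-T[:3,3])@T[:3,:3]
    th=np.arctan2(np.linalg.norm(P[...,:2],axis=-1),P[...,2]); ph=np.linalg.norm(P[...,:2],axis=-1)
    K=f["intrinsics"]; u=K[0,0]*th[...,None]*P[...,:2]/ph[...,None]+K[:2,2]
    u=u.astype(np.float32)
    return cv2.remap(f["color"],u[...,0],u[...,1],cv2.INTER_CUBIC)
E
python3 - <<'E'
from h import *
f=grab("wrist")
import pickle; pickle.dump(f,open("f1.pkl","wb"))
im=rect(f,.09,.5,.8,-.13,.25,.0005)
cv2.imwrite("pics/r1.png",im)
E
```

```text
(no output)
```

View pics/r1.png

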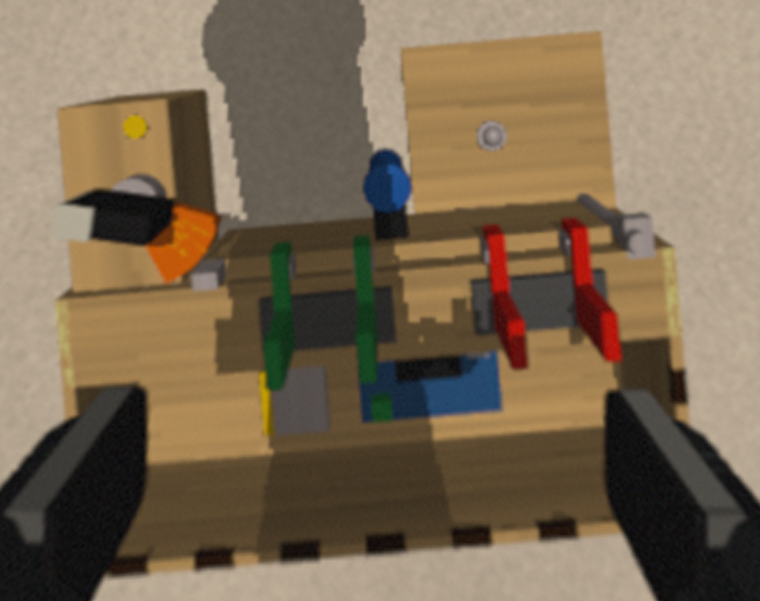

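>>> {"api": "carry_out", "payload": {"series": "-0.2 -4 3 0 0.5;-0.2 -4 3 0 0.5;0 -4 3 0 0.5;0 0 0 -0.18 0.5;0 0 0 -0.18 0.5;0 0 0 -0.18 0.5;0 0 0 -0.18 0.5;0 0 0 -0.18 0.5"}}

```text
clock: 4.7
tcp_pos: [0.5991, -0.0625, 0.2093]
orientation: [-1.368, 2.828, 0.0]
contact_force: [0.5, 0.3, -0.8]
grip_width: 0.043
```

>>> {"api": "carry_out", "payload": {"series": "0 0 0 -0.18 0.5;0 0 0 -0.18 0.5;0 0 0 0 0.5"}}

```text
clock: 5.08
tcp_pos: [0.5991, -0.0627, 0.2093]
orientation: [-1.842, 2.545, 0.0]
contact_force: [0.7, 0.2, 0.6]
grip_width: 0.0427
```

```bash
python3 look.py w2; python3 - <<'E'
from h import *
import pickle
print(r.get_obs()["joints"])
f=grab("wrist"); pickle.dump(f,open("f2.pkl","wb"))
for z in (.094,.135): 
  im=rect(f,z,.53,.67,-.16,.04,.00025)
  cv2.imwrite(f"pics/r2_{int(z*1000)}.png",im)
E
```

```text
5.075 [ 0.59906368 -0.06267396  0.20930004] [[-0.312, -0.95, 0.0], [-0.95, 0.312, 0.0], [-0.0, 0.0, -1.0]]
key_grip [284.4 219.7] 0.77 [ 0.6004 -0.0603  0.119 ]
key_grip [343.9 329. ] 0.7 [0.5828 0.0515 0.119 ]
mark [324.3 193.2] 0.94 [ 0.5654 -0.0609  0.084 ]
green_grip [255.4 339.2] 0.62 [0.6592 0.0366 0.12  ]
handle_grip [344.1 331. ] 0.47 [0.5836 0.0653 0.105 ]
tote [287.9 288.8] 0.6 [0.637  0.0632 0.    ]
[ 0.00566208  0.3876774  -0.00691992  1.7664516   0.00317675  0.98744208
  2.82279017]
```

View pics/r2_135.png

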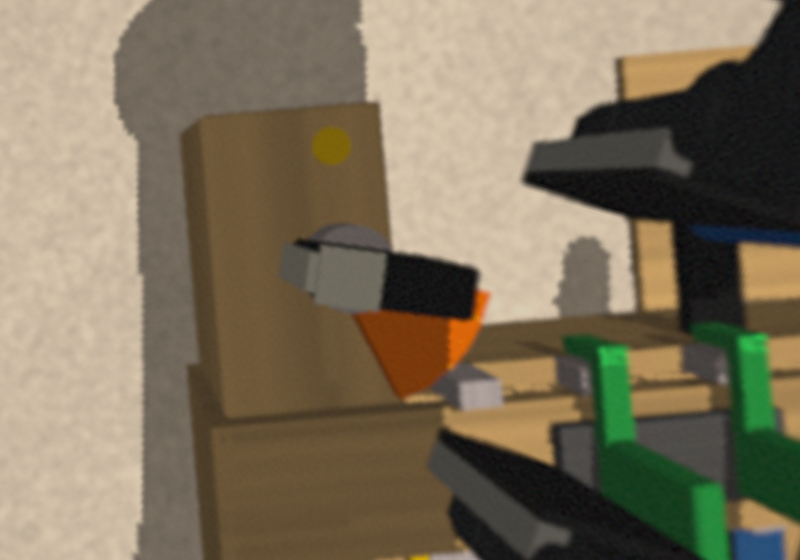

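View pics/w2.png

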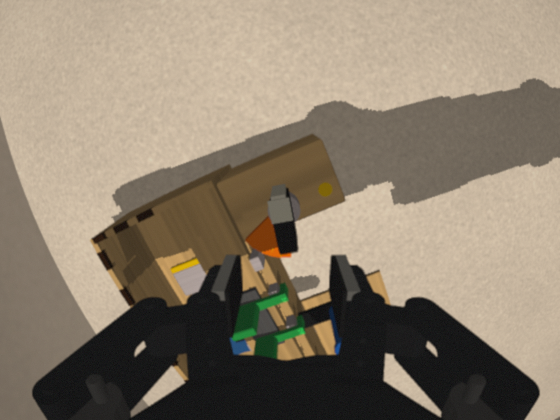

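>>> {"api": "carry_out", "payload": {"series": "-0.2 0 3.5 0 0.5;0 0 3.5 0 0.5;0 0 2 0 0.5;0 0 0.9 0 0.5;0 0 0 0 0.5;0 0 0 0 0", "grip_force": 20}}

```text
clock: 6.28
tcp_pos: [0.6004, -0.0607, 0.1113]
orientation: [-1.844, 2.542, -0.002]
contact_force: [0.5, -0.0, -0.8]
grip_width: 0.0255
```

>>> {"api": "carry_out", "payload": {"series": "0 0 0 0 0;0 0 0 0 0"}}

```text
clock: 6.52
tcp_pos: [0.6011, -0.0611, 0.1116]
orientation: [-1.843, 2.541, -0.004]
contact_force: [2.5, -0.5, 3.2]
grip_width: 0.0136
```

```bash
python3 look.py w3
```

```text
6.525 [ 0.60114822 -0.06108512  0.11160792] [[-0.311, -0.95, 0.003], [-0.95, 0.311, -0.0], [-0.001, -0.003, -1.0]]
key_grip [285.  281.6] 0.84 [ 0.601  -0.0616  0.119 ]
mark [344.3 228.3] 0.66 [ 0.5667 -0.0638  0.084 ]
handle_grip [347.1 228.7] 0.28 [ 0.5669 -0.0717  0.105 ]
tote [291.2 336.9] 0.56 [0.636  0.0625 0.    ]
```

View pics/w3.png

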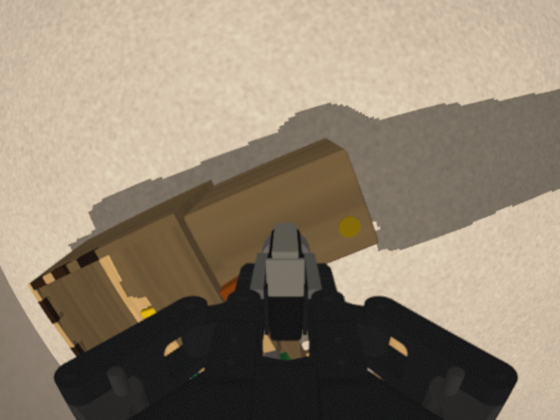

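>>> {"api": "carry_out", "payload": {"series": "0 0 0 0.15 0;0 0 0 0.17 0;0 0 0 0.17 0;0 0 0 0.17 0;0 0 0 0.17 0;0 0 0 0.17 0;0 0 0 0.17 0;0 0 0 0 0"}}

```text
clock: 7.92
tcp_pos: [0.6017, -0.062, 0.1116]
orientation: [-0.129, 3.134, -0.003]
contact_force: [4.9, -4.0, 4.3]
grip_width: 0.0139
```

>>> {"api": "carry_out", "payload": {"series": "0 0 0 0 0;0 0 0 0 0"}}

```text
clock: 8.18
tcp_pos: [0.6018, -0.062, 0.1116]
orientation: [-0.132, 3.134, -0.003]
contact_force: [4.6, -4.3, 5.1]
grip_width: 0.0138
```

```bash
python3 look.py w4
```

```text
8.175 [ 0.60176019 -0.061998    0.11161647] [[-0.996, -0.084, 0.005], [-0.084, 0.996, -0.001], [-0.005, -0.002, -1.0]]
key_grip [286.1 281.7] 0.71 [ 0.6004 -0.061   0.119 ]
mark [284.8 186. ] 0.69 [ 0.5647 -0.0646  0.084 ]
red_grip [559. 344.] 0.69 [0.651  0.1417 0.12  ]
handle_grip [506.6 251.1] 0.68 [0.585  0.0646 0.105 ]
gate_hinge [557.8 266.1] 0.65 [0.6204 0.1905 0.05  ]
tote [419.1 256. ] 0.83 [0.6356 0.0608 0.    ]
```

View pics/w4.png

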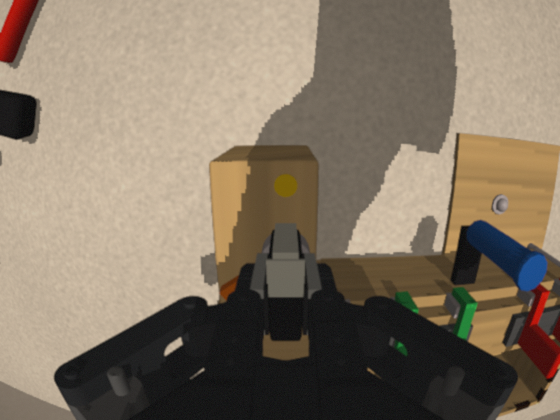

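>>> {"api": "carry_out", "payload": {"series": "0 0 0 0 0.5;0 0 0 0 0.5;0 0 -3 0 0.5;0 0 -4 0 0.5;-1.6 5 -2 0 1;-1.6 5 0 0 1;-1.6 5 0 0 1;-1.6 4.9 0 0 1"}}

```text
clock: 9.57
tcp_pos: [0.6458, 0.1451, 0.1998]
orientation: [0.134, -3.137, -0.0]
contact_force: [0.8, 0.2, -0.1]
grip_width: 0.0855
```

>>> {"api": "carry_out", "payload": {"series": "0 0 0 0 1;0 0 0 0 1"}}

```text
clock: 9.82
tcp_pos: [0.6458, 0.1426, 0.1996]
orientation: [0.134, -3.137, 0.001]
contact_force: [-0.2, -0.5, 0.4]
grip_width: 0.0855
```

```bash
python3 look.py w5; python3 - <<'E'
from h import *
import pickle
f=grab("wrist"); pickle.dump(f,open("f5.pkl","wb"))
im=rect(f,.14,.54,.72,-.03,.2,.0003)
cv2.imwrite(f"pics/r5.png",im)
E
```

```text
9.825 [0.64576243 0.14256656 0.19961502] [[-0.996, -0.085, -0.002], [-0.085, 0.996, -0.001], [0.002, -0.001, -1.0]]
key_grip [ 41.4 144.7] 0.98 [ 0.5984 -0.061   0.119 ]
mark [ 59.6 105.9] 0.63 [ 0.5668 -0.0685  0.084 ]
mark [ 40.2 144.9] 0.21 [ 0.6027 -0.0947  0.084 ]
red_grip [279.7 229. ] 0.88 [0.6511 0.1398 0.12  ]
green_grip [136.5 224.2] 0.91 [0.6575 0.0314 0.12  ]
green_grip [337.7 172.6] 0.51 [0.6075 0.1756 0.12  ]
handle_grip [184.  125.5] 0.79 [0.5838 0.0644 0.105 ]
gate_hinge [340.1 173.3] 0.72 [0.6191 0.1904 0.05  ]
tote [207.5 169.9] 0.81 [0.6351 0.0592 0.    ]
```

View pics/r5.png

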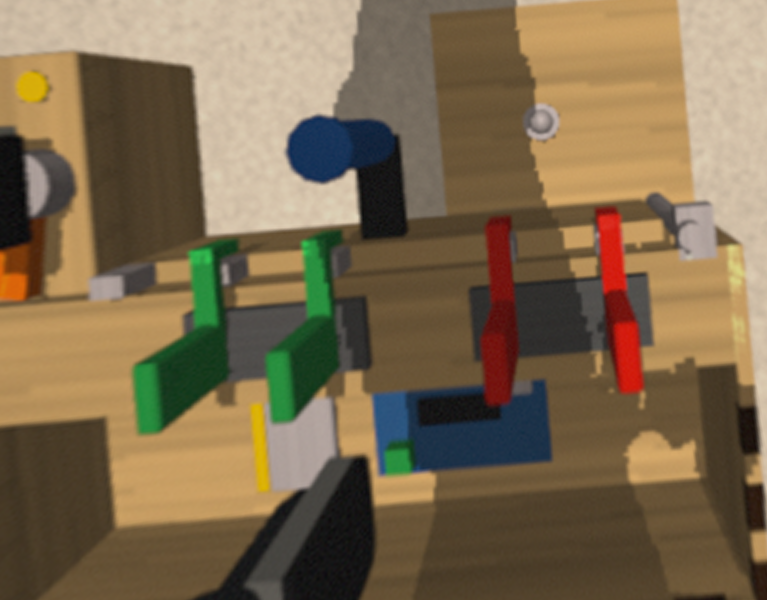

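View pics/w5.png

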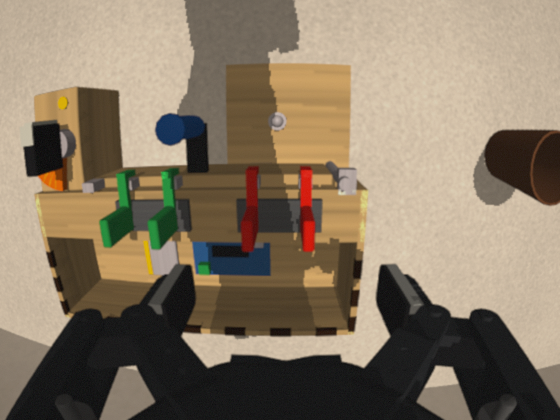

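>>> {"api": "carry_out", "payload": {"series": "-0.3 -0.3 3 0 1;0 0 3 0 1;0 0 2 0 1;0 0 0.8 0 1;0 0 0 0 1;0 0 0 0 0.1;0 0 0 0 0.1;0 0 0 0 0.1", "grip_force": 40}}

```text
clock: 11.28
tcp_pos: [0.6508, 0.1379, 0.1135]
orientation: [-0.131, 3.137, -0.004]
contact_force: [-0.2, -4.3, 3.9]
grip_width: 0.0321
```

>>> {"api": "carry_out", "payload": {"series": "0 0 0 0 0.1;0 0 0 0 0.1;0 0 0 0 0.1"}}

```text
clock: 11.65
tcp_pos: [0.6509, 0.138, 0.1138]
orientation: [-0.131, 3.137, -0.003]
contact_force: [0.0, -5.7, 6.4]
grip_width: 0.0174
```

```bash
python3 look.py w6
```

```text
11.65 [0.6508837  0.13798108 0.11379206] [[-0.997, -0.083, 0.002], [-0.083, 0.997, -0.002], [-0.002, -0.002, -1.0]]
red_grip [284.8 283.1] 0.62 [0.651  0.1385 0.12  ]
green_grip [ 82.3 270.7] 0.79 [0.6582 0.033  0.12  ]
handle_grip [138.6 126.3] 0.7 [0.5856 0.064  0.105 ]
gate_hinge [364.6 187. ] 0.85 [0.6179 0.1869 0.05  ]
tote [189.9 181.9] 0.61 [0.6353 0.0601 0.    ]
```

View pics/w6.png

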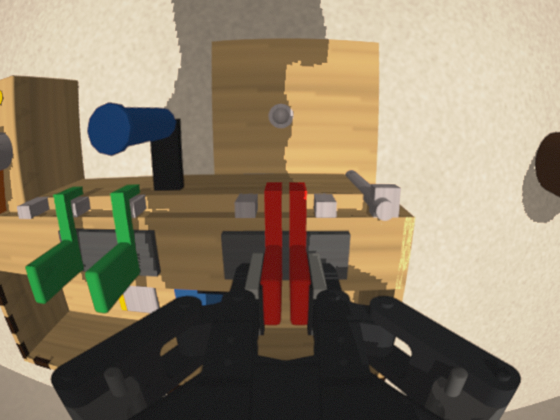

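>>> {"api": "carry_out", "payload": {"series": "0 0 0 0 1;0 0 0 0 1;0 0 0 0 1;0 0 -4 0 1;0 0 -3 0 1;0 -3.5 0 0 1;0 -3.5 0 0 1;0 -3.5 0 0 1"}}

```text
clock: 13.05
tcp_pos: [0.6587, 0.0352, 0.1824]
orientation: [-0.135, 3.139, 0.001]
contact_force: [0.3, -0.3, 0.1]
grip_width: 0.0854
```

>>> {"api": "carry_out", "payload": {"series": "0 0 0 0 1;0 0 3.5 0 1;0 0 2.5 0 1;0 0 1 0 1;0 0 0 0 1;0 0 0 0 0.1;0 0 0 0 0.1;0 0 0 0 0.1"}}

```text
clock: 14.05
tcp_pos: [0.6598, 0.0333, 0.1138]
orientation: [-0.131, 3.136, -0.004]
contact_force: [-0.1, -2.9, 4.4]
grip_width: 0.0323
```

>>> {"api": "carry_out", "payload": {"series": "0 0 0 0 0.1;0 0 0 0 0.1;0 0 0 0 0.1"}}

```text
clock: 14.42
tcp_pos: [0.6598, 0.0333, 0.114]
orientation: [-0.131, 3.136, -0.003]
contact_force: [0.1, -6.7, 7.2]
grip_width: 0.0181
```

```bash
python3 look.py w7
```

```text
14.425 [0.65984841 0.03330821 0.11398981] [[-0.997, -0.083, 0.003], [-0.083, 0.997, -0.002], [-0.003, -0.002, -1.0]]
key_grip [ 87.3 142. ] 0.95 [ 0.6009 -0.0615  0.119 ]
mark [117.6  69.8] 0.74 [ 0.5641 -0.0659  0.084 ]
red_grip [488.4 273.8] 0.96 [0.6513 0.1402 0.12  ]
green_grip [284.4 281.4] 0.82 [0.6592 0.0336 0.12  ]
handle_grip [365.2 119.6] 0.88 [0.5848 0.0637 0.105 ]
gate_hinge [497.8 194.9] 0.69 [0.6218 0.1883 0.05  ]
tote [322.8 180.4] 0.75 [0.6349 0.0613 0.    ]
```

View pics/w7.png

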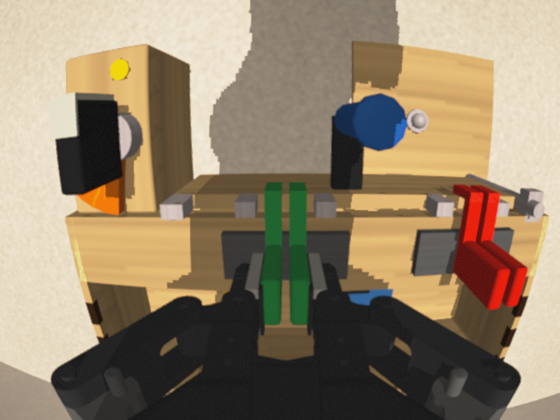

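>>> {"api": "carry_out", "payload": {"series": "0 0 0 0 1;0 0 0 0 1;0 0 0 0 1;0 0 -4 0 1;0 0 -3 0 1;2.4 1.2 0 0 0.7;2.4 1.2 0 0 0.6;2.4 1.3 0 0 0.6"}}

```text
clock: 15.82
tcp_pos: [0.5829, 0.0671, 0.1822]
orientation: [0.134, -3.139, -0.001]
contact_force: [0.7, 1.7, 0.6]
grip_width: 0.0516
```

>>> {"api": "carry_out", "payload": {"series": "0 0 0 0 0.6;0 0 0 0 0.6"}}

```text
clock: 16.08
tcp_pos: [0.5844, 0.0664, 0.1825]
orientation: [-0.134, 3.138, -0.0]
contact_force: [-0.3, -0.0, -0.0]
grip_width: 0.0512
```

```bash
python3 look.py w8
```

```text
16.075 [0.58440645 0.06639712 0.18251703] [[-0.996, -0.085, 0.001], [-0.085, 0.996, 0.0], [-0.001, -0.0, -1.0]]
key_grip [110.  235.7] 0.67 [ 0.6012 -0.0601  0.119 ]
mark [121.6 175.4] 0.9 [ 0.5636 -0.0658  0.084 ]
green_grip [232.  320.8] 0.67 [0.6603 0.0335 0.12  ]
handle_grip [280.4 224.5] 0.9 [0.5858 0.0639 0.105 ]
gate_hinge [410.  247.3] 0.76 [0.6182 0.1883 0.05  ]
tote [272.9 235.6] 0.62 [0.6355 0.0584 0.    ]
tote [278.8 225.5] 0.53 [0.6237 0.0637 0.    ]
```

View pics/w8.png

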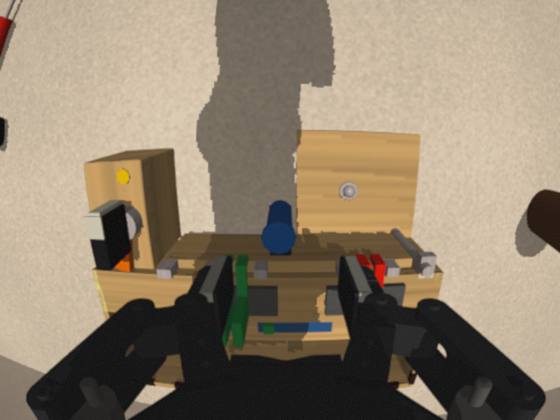

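>>> {"api": "carry_out", "payload": {"series": "-0.1 -0.2 3.5 0 0.6;0 0 3 0 0.6;0 0 1.5 0 0.6;0 0 0.6 0 0.6;0 0 0 0 0.6;0 0 0 0 0;0 0 0 0 0;0 0 0 0 0"}}

```text
clock: 17.48
tcp_pos: [0.5852, 0.0631, 0.097]
orientation: [-0.132, 3.138, -0.002]
contact_force: [-2.2, -4.9, 4.4]
grip_width: 0.0169
```

```bash
python3 look.py w9
```

```text
17.475 [0.58516369 0.06309394 0.09702794] [[-0.996, -0.084, 0.001], [-0.084, 0.996, -0.001], [-0.001, -0.001, -1.0]]
key_grip [ 40.3 290.4] 0.71 [ 0.5999 -0.0622  0.119 ]
key_grip [ 62.8 206.6] 0.57 [ 0.5525 -0.0359  0.119 ]
mark [ 58.4 205.7] 0.94 [ 0.5647 -0.0681  0.084 ]
handle_grip [286.8 280.2] 0.89 [0.5827 0.0643 0.105 ]
handle_grip [ 40.2 291. ] 0.33 [ 0.6111 -0.0772  0.105 ]
gate_hinge [454. 291.] 0.58 [0.6173 0.1888 0.05  ]
gate_hinge [ 60.6 206.3] 0.55 [ 0.577  -0.0948  0.05  ]
tote [274.1 274.8] 0.81 [0.6368 0.059  0.    ]
```

View pics/w9.png

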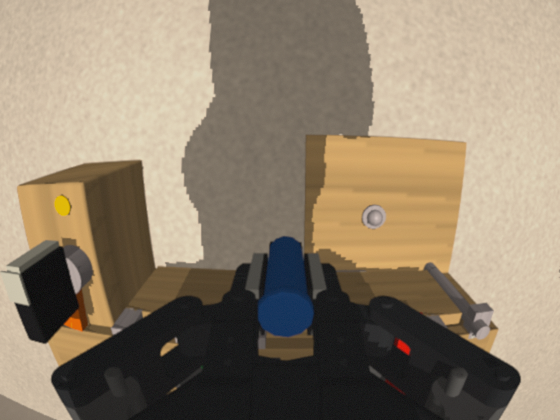

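```bash
python3 - <<'E'
import numpy as np
def p(a): 
    c,s=np.cos(a),np.sin(a); x,y=-.044-.0,-.120
    return np.array([-(x*c+y*s),-x*s+y*c])*100
A=np.linspace(0,1.44,17)
for i in range(16): print(A[i+1].round(2),(p(A[i+1])-p(A[i])).round(2))
E
```

```text
0.09 [1.06 0.44]
0.18 [1.02 0.54]
0.27 [0.96 0.63]
0.36 [0.9  0.71]
0.45 [0.84 0.79]
0.54 [0.76 0.86]
0.63 [0.68 0.93]
0.72 [0.6  0.98]
0.81 [0.5  1.03]
0.9 [0.41 1.07]
0.99 [0.31 1.11]
1.08 [0.21 1.13]
1.17 [0.11 1.14]
1.26 [0.01 1.15]
1.35 [-0.1   1.15]
1.44 [-0.2   1.13]
```

>>> {"api": "carry_out", "payload": {"series": "1.06 0.44 0 0 0;1.02 0.54 0 0 0;0.96 0.63 0 0 0;0.9 0.71 0 0 0"}}

```text
clock: 18.38
tcp_pos: [0.5437, 0.084, 0.097]
orientation: [-0.133, 3.138, -0.0]
contact_force: [-0.4, -3.1, 4.7]
grip_width: 0.0178
```

```bash
python3 look.py w10
```

```text
18.375 [0.54374803 0.08401823 0.09700583] [[-0.996, -0.084, 0.001], [-0.084, 0.996, -0.0], [-0.001, -0.0, -1.0]]
key_grip [ 35.7 342.4] 0.96 [ 0.5992 -0.0601  0.119 ]
mark [ 44.5 267.3] 0.7 [ 0.5661 -0.0681  0.084 ]
handle_grip [286.7 281.2] 0.62 [0.5418 0.0853 0.105 ]
gate_hinge [411.4 338.4] 0.95 [0.6182 0.1866 0.05  ]
```

View pics/w10.png

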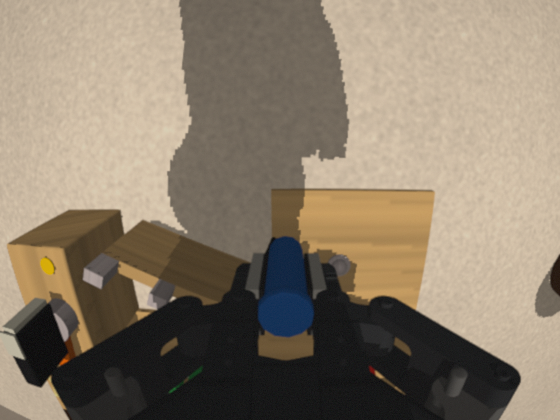

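>>> {"api": "carry_out", "payload": {"series": "0.84 0.79 0 0 0;0.76 0.86 0 0 0;0.68 0.93 0 0 0;0.6 0.98 0 0 0;0.5 1.03 0 0 0;0.41 1.07 0 0 0;0.31 1.11 0 0 0"}}

```text
clock: 19.65
tcp_pos: [0.4983, 0.15, 0.0969]
orientation: [-0.135, 3.135, 0.002]
contact_force: [6.2, 0.5, 3.2]
grip_width: 0.0173
```

>>> {"api": "carry_out", "payload": {"series": "0.21 1.13 0 0 0;0.11 1.14 0 0 0;0.01 1.15 0 0 0;-0.1 1.15 0 0 0;-0.2 1.13 0 0 0;0 0 0 0 0;0 0 0 0 0"}}

```text
clock: 20.52
tcp_pos: [0.4946, 0.2051, 0.097]
orientation: [-0.132, 3.134, 0.0]
contact_force: [10.2, -3.8, 3.1]
grip_width: 0.017
```

```bash
python3 look.py w11; python3 - <<'E'
from h import *
o=r.get_obs(); p=o["tcp_pos"][:2]
p0=np.array([.5852,.0631])
for h in ([.6195,.1885],[.6215,.188],[.618,.189]):
    a=p0-h;b=p-h; print(np.hypot(*a),np.hypot(*b),np.arctan2(a[1],a[0])-np.arctan2(b[1],b[0]))
f=grab("side"); cv2.imwrite("pics/s11.png",cv2.resize(f["color"][100:300,180:440],None,fx=3,fy=3))
f=grab("top"); cv2.imwrite("pics/t11.png",cv2.resize(f["color"][100:300,180:440],None,fx=3,fy=3))
E
```

```text
20.525 [0.4945967  0.20507927 0.09696158] [[-0.996, -0.084, 0.005], [-0.084, 0.996, 0.0], [-0.005, -0.0, -1.0]]
handle_grip [285.4 281.7] 0.82 [0.4929 0.2058 0.105 ]
0.130006345998955 0.1259703288371869 -4.849081251494222
0.1300680591075303 0.1280185583347941 -4.8630852152824735
0.13010245962317546 0.12441844179695398 -4.8393642821854215
```

View pics/w11.png

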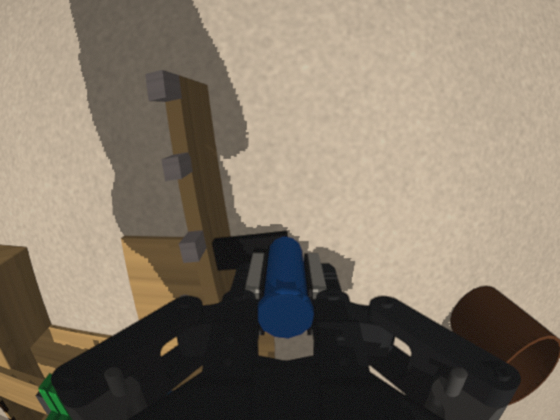

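View pics/s11.png

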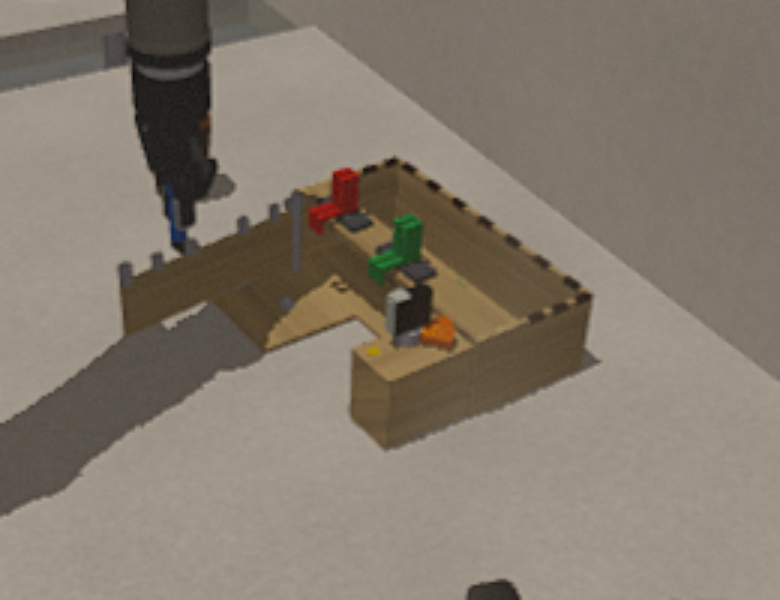

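View pics/t11.png

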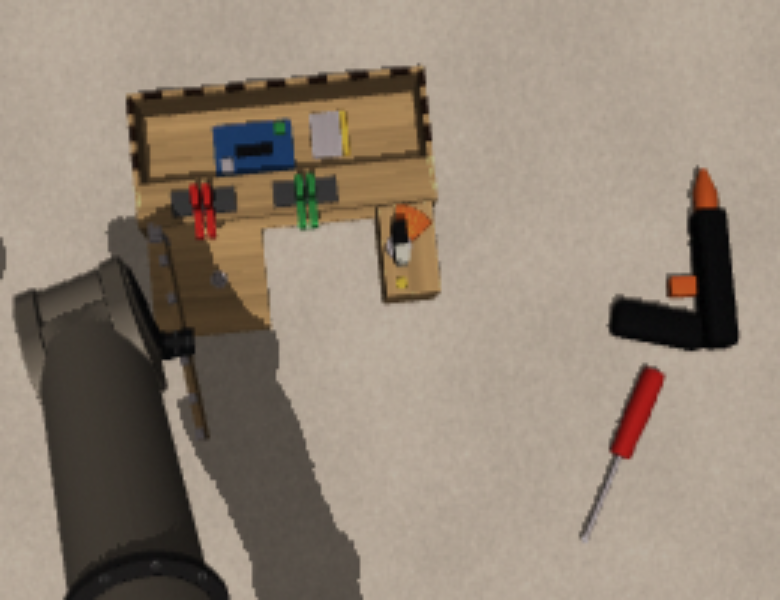

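>>> {"api": "carry_out", "payload": {"series": "-0.15 0.2 0 0 0;0 0 0 0 0;0 0 0 0 0;0 0 0 0 0;0 0 0 0 0;0 0 0 0 0"}}

```text
clock: 21.78
tcp_pos: [0.4951, 0.2071, 0.0969]
orientation: [-0.132, 3.135, 0.0]
contact_force: [6.1, -2.4, 4.6]
grip_width: 0.0177
```

```bash
python3 - <<'E'
from h import *
o=r.get_obs(); print(o["tcp_pos"],o["contact_force"],o["grip_width"],np.abs(o["qvel"]).max())
b=o["tcp_pos"][:2]-[.6195,.1885]; a=np.array([.5852,.0631])-[.6195,.1885]
print((np.arctan2(a[1],a[0])-np.arctan2(b[1],b[0]))%(2*np.pi))
f=grab("wrist"); print([ (np.round(m["uv"]),m["confidence"]) for m in spotter.mark_of(f,"handle_grip")])
print(r.hand_in())
E
```

```text
[0.49505148 0.20711214 0.0969334 ] [ 6.09415146 -2.44483954  4.61092214] 0.017707224877704868 0.001567246319967883
1.4522587572603811
[(array([286., 283.]), 0.8)]
the job is handed in; nothing more can be done
None
```

I turned the key until its nose faced the yellow dot. Then I squeezed the red catch and the green catch fully, and swung the gate by the blue handle over its detent. I handed in at about 22 s, still holding the handle; the hand-in gives no verdict.

- **Gate:** from the measured hand position and the estimated hinge, it stood at about 1.45 rad. The joints were practically still, with about 7–8 N on the wrist.
- **Grip:** the fingers read 17.7 mm on the 18 mm sleeve, so they still held the handle.
- **Key and catches:** the last side and top pictures showed the nose toward the dot and both catches squeezed together. They were not measured again after that.
- **Bystanders:** the screwdriver and glue gun looked untouched in the last top picture. The cup looked upright in the last wrist picture. I did not measure the position of any of the three again.
- **Disagreements:** the fingers read 17–18 mm on the squeezed catches, where the stop should leave 20 mm. The gate's turning radius came out 126 mm open against 130 mm shut (128 mm stated), which fits a hinge estimate a few millimetres off.

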